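# Tip the removed brackets out of their tray into the tub

## Robot

A 6-joint arm with a two-finger parallel gripper is mounted at the origin on the work surface. World frame = base frame: x ahead of the robot, y to its left, z up, the work surface at z = 0. Lengths are in mm, angles in rad, forces in N, time in s.
With the tool pointing down it reaches from about 300 to 825 mm from the base axis. Payload 5.4 kg.
Tool frame: the origin (TCP) lies at the very end of the fingers, on their centre line; the grasp point (between the pads) lies 19 mm behind it (pinch_z is the z of the grasp point in the tool frame, in mm); z points along the fingers, y is the line along which they close (so a half turn about z gives the same grasp; the last joint's range is limited). The gripper opens to 92 mm and grips with 3 to 60 N. Pads are 20 mm wide; open, the fingers measure 128 mm over their backs; the gripper's body (75 mm by 189 mm) begins 69 mm behind the grasp point.
Start: joints at [1.01, 0.158, 1.597, -0, 1.386, -0.21], TCP at [197.607, 539.961, 214.601] pointing down, gripper open.
Joint ranges: [-2.91, 2.91], [-0.94, 2.29], [0.18, 2.7], [-1.29, 4.43], [0.17, 2.64], [-3, 3]. Speed limits (rad/s): [2.57, 2.57, 3.14, 3.14, 3.14, 3.14].

## Interface

Orientations are given as a unit quaternion [w, x, y, z].
In Python, from rig import read_state, camera, calibration, sign_off, pinch_z gives the robot as it stands. The module is installed in compiled form; this text tells all that it offers.
- The arm moves only by the tool carry_out, never from a script. Its argument "commands" is a list of rows, each a list of 4 numbers: the shift along the tool's x, y, z as a fraction of full scale, then the turn about the tool's z as a fraction of full scale. In form: [[dx, dy, dz, roll], ...]. A call has 1 to 10 rows; each row is the pose to reach, as a shift and turn from the pose commanded when the call began, along the tool's axes at that moment, turning the shorter way round; what a row does not reach only later rows make up. Full scale, the value 1, is 0.3 m for a shift and pi rad for a turn. A row lasts 1/12 s, in which the tool goes at most 41.7 mm and 7.16 degrees, less where a joint would pass 70% of its speed; a pose out of reach is approached as far as the arm can. A call with a number of a shift or a turn outside -1 to 1 is refused whole. A call with a gripper value outside its range is refused whole. "grip" is the opening, from -1 (shut) to 1 (fully open), set as the call begins (left out, the last holds). The fingers move at their own pace and stop on an object; "force" is the grip in N (left out, the last holds). Time passes only in rows, so rows that repeat a pose let the fingers close. It gives the time, the measured TCP pose, the force, the opening and the grip force at its end, in the units of the state.
- read_state(): the state, without advancing time (a new reading comes with each control period).
- camera(name): name is "side" or "top"; returns the picture (384x512x3 uint8, red, green, blue); there is no depth.
- calibration(name): a dict with "fovy" (degrees; the focal length in pixels is half the picture's height over the tangent of half this angle, whatever the lens; pixels are square), "cx", "cy" (the principal point, pixels), "world_to_cam" (4x4, takes a point from world to camera coordinates). Camera axes: x right, y down, z forward; pixel columns grow to the right and rows downward; lengths in mm; the calibration is good to about 2 mm. A picture is of the moment at which its call begins. calibration takes no time and is no camera call.
- sign_off(): hands the job in; it is judged then, once.
The state is a dict: "t": time; "qpos": joint angles; "qd": joint speeds; "joint_torque": joint torques, N m; "eef_pos": TCP position; "ee_rot": TCP orientation; "wrist_force": force on the tool from outside, world axes, zero at the start; "ft_torque": the same for the moment, N m; "grip_width": opening from 0.0 (shut) to 1.0 (fully open); "grip_force": force on a finger pad.
Only numpy, scipy, OpenCV 4.12 (cv2) and the standard library are available. Lean on these libraries where they do the work, as an engineer would, in place of code of your own. Each camera call takes 0.05 s, during which the arm holds its last target. There are 200 camera calls.

## Task

Two tip-out stands are on the repair bench. Lift the handle of the tray that holds the two steel angle brackets until both slide out over its open end into the white tub of the same stand, then lower that tray gently until it lies flat again and let go. Leave the tray with the white gears alone.

Things in the scene. Friction and masses are not known exactly. Their poses are not given: they have to be found in the camera images.
- tray (a joint): Hinge of the tray holding the two brackets (left or right stand), rad: 0 = flat, grows as the handle is lifted, stop at 0.95. Aluminium tray 168 x 118 mm, walls 30 mm, open at the hinge end, 0.25 to 0.5 kg; let go when raised, it falls. The brackets start to slide at 15 to 25 degrees of tilt.
- tray_handle (a point): Middle of that tray's handle, on the axis of its round steel bar: 12 mm thick, parallel to the hinge, 75 mm clear between its end arms; moves with the tray. Flat, it is 185 mm from the hinge axis horizontally and 55 mm above it, 140 mm above the table. The tray's walls begin 35 mm from it, their tops 25 mm below the bar's axis. Axes at joint 0: as tray_hinge.
- tray_hinge (a point): Fixed point, middle of that tray's hinge axis, 85 mm above the table. x is level from tray to tub, y along the axis, z up; the handle is towards -x, lifting turns the tray about +y. The white tub, fixed to the same 345 x 150 mm plywood board, reaches inside from x 9 to 161 mm, 122 mm wide; floor 16 mm, rims 67 mm (far wall 102 mm) above the table.
- bracket1: Steel angle bracket, 44 x 32 mm foot 5 mm thick with an upright 32 mm high, 35 to 70 g, lying loose in the tray. Origin under the middle of its foot, z up from the foot.
- bracket2: The second, identical angle bracket in the same tray.
- other (a joint): Hinge of the identical second stand's tray, which holds two white round plastic gears; 0 = flat. It must stay down.

How it is judged:
By the outcome, as a careful person would: the job done as asked, in the order asked, and still so for the second after the job is handed in, with the robot touching nothing.
It also fails if it takes over 34 s, if anything falls off the work surface, if the arm or the gripper's body presses on something with over 40 N, if the wrist force passes 120 N, or if a joint passes its speed limit or range.

## Working session

There is one attempt and no reset: what is moved stays moved. The work goes in short steps, Python scripts to look and compute and a tool call to move; the robot and the scene stay as the last step left them, time stands still between calls to the robot, and variables do not carry over. Pictures are saved under pics/ and viewed, at most 10 in all, crops included, and the job is handed in when it is done.

Besides the shell and the picture viewer there is one more tool, called after "Emit:" as name(argument=value, ...), one argument or row to a line, values as JSON. carry_out: Moves the arm, as the interface text tells. Shift numbers are shares of 0.3 m and turn numbers shares of pi rad, none past 1 either way. Its arguments: {"type":"object","properties":{"commands":{"type":"array","items":{"type":"array","items":{"type":"number"}}},"grip":{"type":"number"},"force":{"type":"number"}},"required":["commands"]}

```bash
mkdir -p pics; python3 - <<'E'
from rig import *
import cv2,numpy as np
s=read_state();print(s['t'],s['eef_pos'],s['ee_rot'],pinch_z)
for n in('top','side'):
    cv2.imwrite(f'pics/{n}0.png',camera(n)[:,:,::-1]);print(n,calibration(n))
E
```

```text
0.0 [197.27574047 539.4373212  213.62388335] [-3.39172742e-04  1.74478136e-01  9.84660608e-01 -8.67122276e-04] -18.700000000000003
top {'fovy': 53.31853979384614, 'cx': 256.2600990530002, 'cy': 192.59503865910992, 'world_to_cam': array([[-2.75210811e-02, -9.99610879e-01,  4.54761580e-03,
        -1.80467000e+01],
       [-9.83031513e-01,  2.62386782e-02, -1.81550479e-01,
         6.50052156e+02],
       [ 1.81360510e-01, -9.46691510e-03, -9.83371111e-01,
         8.90865497e+02],
       [ 0.00000000e+00,  0.00000000e+00,  0.00000000e+00,
         1.00000000e+00]])}
side {'fovy': 43.56721243112791, 'cx': 256.2506225839724, 'cy': 188.03917454750308, 'world_to_cam': array([[-9.87397807e-01, -1.58237901e-01, -2.51749228e-03,
         6.17626067e+02],
       [-1.09230054e-01,  6.92929383e-01, -7.12683426e-01,
         2.05376925e+02],
       [ 1.14517974e-01, -7.03427066e-01, -7.01481288e-01,
         9.87091178e+02],
       [ 0.00000000e+00,  0.00000000e+00,  0.00000000e+00,
         1.00000000e+00]])}
```

View pics/top0.png

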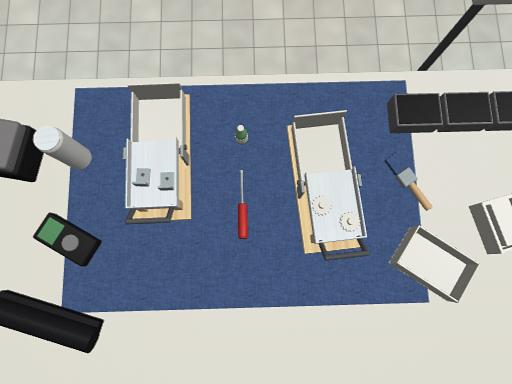

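View pics/side0.png

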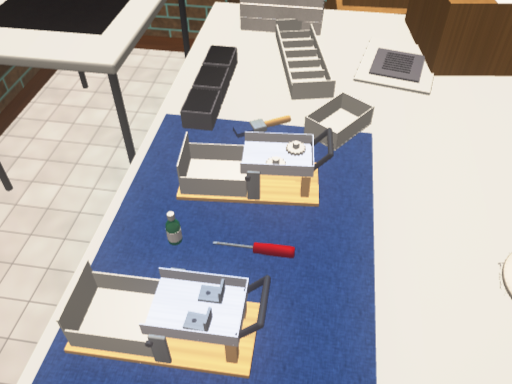

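The brackets are in the stand on the left of the top view, with the tray around (153,175) and the handle near (149,220). In the side view it is the near stand, handle near (265,300). Next I'll take close crops.

```bash
python3 - <<'E'
import cv2,numpy as np
t=cv2.imread('pics/top0.png')[75:235,105:205];s=cv2.imread('pics/side0.png')[255:375,60:285]
a=cv2.resize(t,None,fx=3.5,fy=3.5,interpolation=2);b=cv2.resize(s,None,fx=1.9,fy=1.9,interpolation=2)
c=np.zeros((560,350+b.shape[1],3),np.uint8);c[:,:350]=a;c[:b.shape[0],350:]=b
cv2.imwrite('pics/crop.png',c);print(c.shape)
E
```

```text
(560, 778, 3)
```

View pics/crop.png

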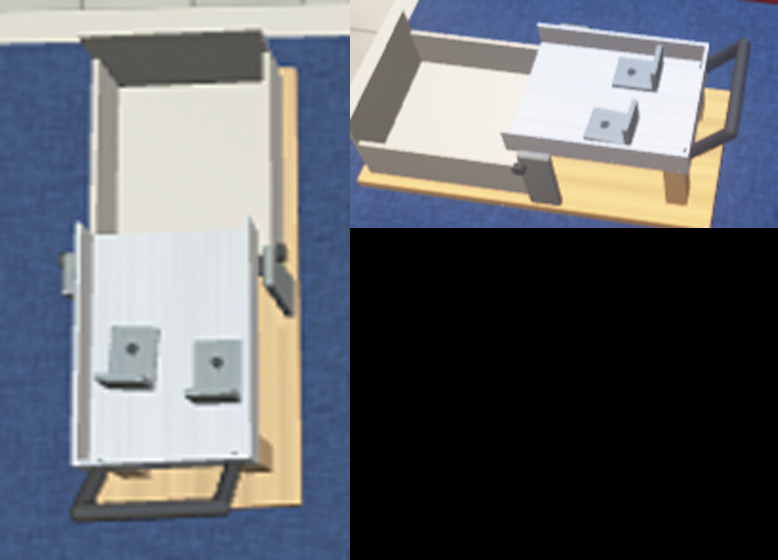

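```bash
cat > h.py <<'E'
import numpy as np
from rig import *
def ray(n,p):
    c=calibration(n);f=192/np.tan(np.radians(c['fovy']/2));M=c['world_to_cam'];R=M[:3,:3]
    d=R.T@[(p[0]-c['cx'])/f,(p[1]-c['cy'])/f,1];return -R.T@M[:3,3],d
def plane(n,p,z):
    o,d=ray(n,p);return o+d*(z-o[2])/d[2]
def tri(a,b):
    (o1,d1),(o2,d2)=ray('top',a),ray('side',b)
    s,t=np.linalg.lstsq(np.c_[d1,-d2],o2-o1,rcond=None)[0]
    P,Q=o1+s*d1,o2+t*d2;return (P+Q)/2,np.linalg.norm(P-Q)
E
python3 - <<'E'
from h import *
np.set_printoptions(precision=1,suppress=True)
hl,hr=[126.4,221.6],[171.3,219.9]; sf,sn=[266.8,278.7],[261.6,326]
print('tri',tri(hl,sn),tri(hr,sf))
for n,a,b in(('top',hl,hr),('side',sn,sf)):
    A,B=plane(n,a,140),plane(n,b,140);print(n,A,B,(A+B)/2,np.linalg.norm(A-B),'axis deg',np.degrees(np.arctan2(*(A-B)[:2])))
# board edges right side (z~12): crop corners (297,68),(300,503); tray wall edges z~115
for z,a,b in((12,(297,68),(300,503)),(115,(75,222),(72,463)),(115,(250,220),(256,462))):
    A,B=[plane('top',(105+p[0]/3.5,75+p[1]/3.5),z) for p in(a,b)];D=A-B
    print(A,B,np.linalg.norm(D),np.degrees(np.arctan2(D[1],D[0])))
for p in((66,262),(280,252)):print('hinge',plane('top',(105+p[0]/3.5,75+p[1]/3.5),85))
E
```

```text
tri (array([575.8, 257.7, 138.6]), np.float64(1.3356538120958037)) (array([579.7, 159.4, 128.7]), np.float64(1.9729975636746315))
top [576.3 257.3 140. ] [577.4 157.  140. ] [576.9 207.1 140. ] 100.23650509185237 axis deg -0.6337809882075857
side [575.  258.5 140. ] [579.7 167.1 140. ] [577.4 212.8 140. ] 91.52962702262822 axis deg -2.9651593120353574
[936.3 138.2  12. ] [594.2 134.6  12. ] 342.13176427512514 0.5966163414035035
[779.4 272.3 115. ] [612.6 268.6 115. ] 166.83380015838478 1.2647173477963487
[777.7 152.6 115. ] [610.  146.9 115. ] 167.81008819352698 1.946853063015273
hinge [760.4 287.8  85. ]
hinge [763.8 137.4  85. ]
```

The handle middle comes out at about (577, 208, 140). The hinge is at about (762, 212), 185 mm away as it should be, and the stand yaw is about 1.2°. I'll move in high.

Emit:
carry_out(
  commands=[
    [-0.05,0,-0.13,0.03],
    [-0.15,-0.05,-0.26,0.07],
    [-0.3,-0.1,-0.27,0.11],
    [-0.45,-0.17,-0.27,0.15],
    [-0.6,-0.23,-0.27,0.19],
    [-0.72,-0.28,-0.27,0.23],
    [-0.82,-0.31,-0.27,0.26],
    [-0.9,-0.35,-0.27,0.3],
    [-0.95,-0.37,-0.27,0.34],
    [-0.97,-0.38,-0.27,0.382],
  ],
  grip=-0.2,
  force=30,
)

```text
t: 0.93
eef_pos: [433.7, 330.3, 294.9]
ee_rot: [0.0, 0.701, 0.713, -0.001]
wrist_force: [-0.4, 0.5, -0.9]
grip_width: 0.4
grip_force: 0.0
```

```bash
cat >> h.py <<'E'
from scipy.spatial.transform import Rotation as Ro
np.set_printoptions(precision=3,suppress=True)
def to(*T):
    s=read_state();w=s['ee_rot'];R=Ro.from_quat([w[1],w[2],w[3],w[0]]).as_matrix()
    print('t',s['t'],'pos',s['eef_pos'],'F',s['wrist_force'],'w',s['grip_width']*92,s['grip_force'],'yaw tool y',np.degrees(np.arctan2(R[1,1],R[0,1])),'q',s['qpos'])
    for t in T: print(t,'->',R.T@(np.array(t)-s['eef_pos'])/300)
E
python3 -c "
from h import *
to((577,208,200),(577,208,121))"
```

```text
t 0.9333 pos [433.704 330.321 294.866] F [-0.374  0.471 -0.877] w 36.761747752029365 0.0 yaw tool y 1.0275850232477968 q [ 0.43   0.039  1.568 -0.001  1.536  0.412]
(577, 208, 200) -> [-0.416  0.47   0.316]
(577, 208, 121) -> [-0.416  0.471  0.58 ]
```

Emit:
carry_out(
  commands=[
    [-0.1,0.12,0.05,0],
    [-0.2,0.22,0.12,0],
    [-0.3,0.33,0.2,0],
    [-0.38,0.43,0.28,0],
    [-0.416,0.47,0.34,0],
    [-0.416,0.47,0.38,0],
    [-0.416,0.47,0.38,0],
  ],
)

```text
t: 1.52
eef_pos: [574.4, 209.7, 175.9]
ee_rot: [-0.003, 0.698, 0.716, -0.004]
wrist_force: [-0.2, 0.0, -0.5]
grip_width: 0.401
grip_force: 0.0
```

```bash
python3 -c "
from h import *
import cv2
a=cv2.resize(camera('top')[120:260,90:220],None,fx=2.8,fy=2.8,interpolation=2);b=cv2.resize(camera('side')[200:370,170:330],None,fx=2.3,fy=2.3,interpolation=2)
h=min(len(a),len(b));cv2.imwrite('pics/above.png',np.hstack([a[:h],b[:h]])[:,:,::-1]);print(a.shape,b.shape)
to((577,208,121))"
```

```text
(392, 364, 3) (391, 368, 3)
t 1.6167 pos [575.401 212.212 180.995] F [0.276 0.584 0.389] w 37.005584521626666 0.0 yaw tool y 1.5951765510332439 q [0.156 0.283 1.519 0.    1.342 0.128]
(577, 208, 121) -> [-0.014  0.005  0.2  ]
```

View pics/above.png

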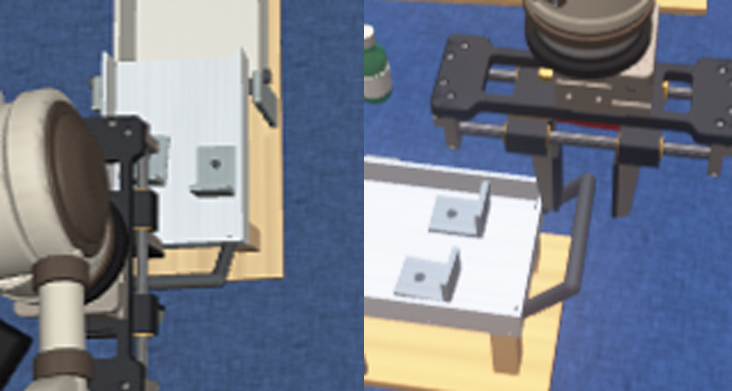

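The fingers are open above the bar, with tips at about crop (548,210) and (622,215) in the side view. I'll check that midpoint against the bar.

```bash
python3 -c "
from h import *
f=lambda x,y:(170+(x-364)/2.3,200+y/2.3)
for z in(176,180):print(plane('side',f(548,210),z),plane('side',f(622,215),z))
to((577,208,121))
print(plane('side',f(590,180),140),plane('side',f(573,290),140))"
```

```text
[599.992 220.336 176.   ] [548.092 216.258 176.   ]
[599.506 222.922 180.   ] [547.918 218.868 180.   ]
t 1.6167 pos [575.401 212.212 180.995] F [0.276 0.584 0.389] w 37.005584521626666 0.0 yaw tool y 1.5951765510332439 q [0.156 0.283 1.519 0.    1.342 0.128]
(577, 208, 121) -> [-0.014  0.005  0.2  ]
[577.353 165.819 140.   ] [576.142 258.869 140.   ]
```

Emit:
carry_out(
  commands=[
    [-0.01,0.006,0.05,0],
    [-0.01,0.006,0.1,0],
    [-0.01,0.006,0.14,0],
    [-0.01,0.006,0.17,0],
    [-0.01,0.006,0.19,0],
    [-0.01,0.006,0.2,0],
    [-0.01,0.006,0.2,0],
  ],
)

```text
t: 2.2
eef_pos: [577.8, 209.5, 121.4]
ee_rot: [-0.0, 0.697, 0.717, -0.0]
wrist_force: [0.1, 0.0, 0.3]
grip_width: 0.399
grip_force: 0.0
```

Emit:
carry_out(
  commands=[
    [0,0,0,0],
    [0,0,0,0],
    [0,0,0,0],
    [0,0,0,0],
    [0,0,0,0],
    [0,0,0,0],
  ],
  grip=-1,
  force=20,
)

```text
t: 2.7
eef_pos: [578.8, 209.2, 122.2]
ee_rot: [0.001, 0.697, 0.717, 0.001]
wrist_force: [2.3, 0.1, 1.0]
grip_width: 0.122
grip_force: 20.0
```

```bash
python3 -c "
from h import *
to()
for th in(.1,.2,.3,.4,.5,.6,.7,.8):
  print(th,(185*(1-np.cos(th))+55*np.sin(th))/300,-(185*np.sin(th)+55*np.cos(th)-55)/300)"
```

```text
t 2.7 pos [578.819 209.225 122.181] F [2.314 0.06  1.041] w 11.238984416974091 19.9969419836998 yaw tool y 1.6013236603858272 q [0.151 0.342 1.567 0.    1.231 0.123]
0.1 0.021383557797135907 -0.060648037233182114
0.2 0.04871498764366223 -0.11885829326118208
0.3 0.08172120292712189 -0.1740491504475205
0.4 0.12007241645480678 -0.22566915999086337
0.5 0.163385435578374 -0.27320255181916014
0.6 0.21122749092812151 -0.31617438799371284
0.7 0.2631205605014754 -0.35415530813206564
0.8 0.3185461459008272 -0.38676581943501936
```

Emit:
carry_out(
  commands=[
    [0,0.01,-0.03,0],
    [0,0.021,-0.061,0],
    [0,0.034,-0.09,0],
    [0,0.049,-0.119,0],
    [0,0.065,-0.147,0],
    [0,0.082,-0.174,0],
    [0,0.082,-0.174,0],
  ],
)

```text
t: 3.28
eef_pos: [603.3, 209.6, 175.9]
ee_rot: [0.0, 0.697, 0.717, -0.0]
wrist_force: [-3.6, -1.9, -0.5]
grip_width: 0.123
grip_force: 20.0
```

```bash
python3 -c "
from h import *
to()"
```

```text
t 3.2833 pos [603.277 209.618 175.853] F [-3.595 -1.894 -0.545] w 11.307532213029258 19.998265206813812 yaw tool y 1.6051029822832894 q [ 0.146  0.349  1.447 -0.     1.345  0.118]
```

Emit:
carry_out(
  commands=[
    [0,0.018,-0.026,0],
    [0,0.038,-0.052,0],
    [0,0.06,-0.076,0],
    [0,0.082,-0.099,0],
    [0,0.105,-0.121,0],
    [0,0.13,-0.142,0],
    [0,0.155,-0.162,0],
    [0,0.181,-0.18,0],
    [0,0.181,-0.18,0],
    [0,0.181,-0.18,0],
  ],
)

```text
t: 4.12
eef_pos: [657.3, 210.8, 230.6]
ee_rot: [0.001, 0.697, 0.717, -0.0]
wrist_force: [-6.8, -3.7, 7.2]
grip_width: 0.12
grip_force: 20.0
```

```bash
python3 -c "
from h import *
import cv2
a=cv2.resize(camera('top')[70:240,90:220],None,fx=2.5,fy=2.5,interpolation=2);b=cv2.resize(camera('side')[190:375,50:270],None,fx=2.1,fy=2.1,interpolation=2)
h=min(len(a),len(b));cv2.imwrite('pics/up.png',np.hstack([a[:h],b[:h]])[:,:,::-1])
to()"
```

```text
t 4.2167 pos [656.945 210.801 230.366] F [-6.174 -3.98   7.612] w 10.954695128427037 20.01252293586731 yaw tool y 1.6060243671899412 q [ 0.136  0.447  1.213 -0.001  1.482  0.108]
```

View pics/up.png

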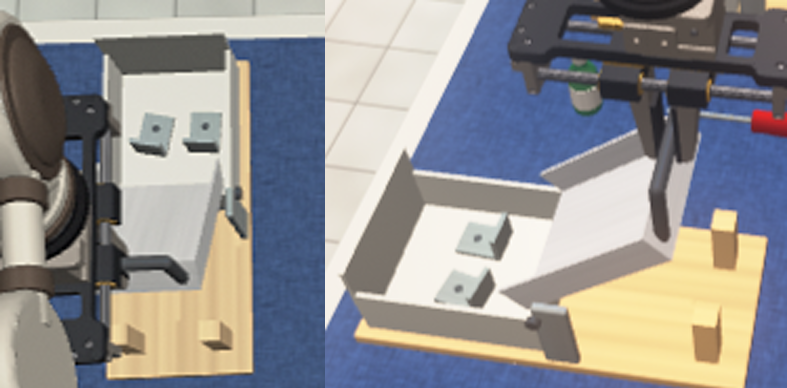

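Both brackets lie in the white tub at crop (153,135) and (205,132), and the tray is empty. I'll lower it along the same arc.

Emit:
carry_out(
  commands=[
    [0,-0.026,0.018,0],
    [0,-0.051,0.038,0],
    [0,-0.076,0.059,0],
    [0,-0.099,0.081,0],
    [0,-0.121,0.104,0],
    [0,-0.143,0.128,0],
    [0,-0.163,0.154,0],
    [0,-0.181,0.18,0],
  ],
)

```text
t: 4.88
eef_pos: [603.0, 210.0, 174.5]
ee_rot: [0.001, 0.697, 0.717, 0.001]
wrist_force: [-0.1, -1.3, -0.2]
grip_width: 0.118
grip_force: 20.0
```

Emit:
carry_out(
  commands=[
    [0,-0.017,0.027,0],
    [0,-0.033,0.055,0],
    [0,-0.048,0.084,0],
    [0,-0.055,0.099,0],
    [0,-0.061,0.114,0],
    [0,-0.066,0.129,0],
    [0,-0.071,0.144,0],
    [0,-0.075,0.154,0],
    [0,-0.078,0.164,0],
    [0,-0.078,0.164,0],
  ],
)

```text
t: 5.72
eef_pos: [579.0, 209.5, 124.0]
ee_rot: [-0.0, 0.697, 0.717, 0.0]
wrist_force: [1.2, 3.3, -1.0]
grip_width: 0.12
grip_force: 20.0
```

```bash
python3 -c "
from h import *
to()"
```

```text
t 5.7167 pos [578.999 209.534 123.976] F [ 1.219  3.281 -0.999] w 11.007526741890663 19.99405950307846 yaw tool y 1.6159420485192326 q [0.151 0.342 1.563 0.001 1.237 0.123]
```

Emit:
carry_out(
  commands=[
    [0,-0.001,0.003,0],
    [0,-0.002,0.006,0],
    [0,-0.003,0.009,0],
    [0,-0.003,0.011,0],
    [0,-0.003,0.011,0],
  ],
)

```text
t: 6.13
eef_pos: [578.9, 209.5, 123.1]
ee_rot: [0.0, 0.697, 0.717, 0.001]
wrist_force: [-3.1, 2.9, 7.1]
grip_width: 0.122
grip_force: 20.0
```

Emit:
carry_out(
  commands=[
    [0,0,0,0],
    [0,0,0,0],
    [0,0,0,0],
    [0,0,0,0],
    [0,0,0,0],
    [0,0,0,0],
  ],
  grip=-0.2,
)

```text
t: 6.63
eef_pos: [578.3, 209.0, 121.1]
ee_rot: [-0.0, 0.697, 0.717, -0.0]
wrist_force: [0.5, 0.8, -0.3]
grip_width: 0.4
grip_force: 0.0
```

Emit:
carry_out(
  commands=[
    [0,0,-0.03,0],
    [0,0,-0.08,0],
    [0,0,-0.15,0],
    [0,0,-0.25,0],
    [0,0,-0.35,0],
    [0.1,-0.1,-0.4,0],
    [0.2,-0.2,-0.4,0],
    [0.3,-0.3,-0.4,0],
    [0.3,-0.3,-0.4,0],
    [0.3,-0.3,-0.4,0],
  ],
)

```text
t: 7.47
eef_pos: [484.5, 298.2, 242.3]
ee_rot: [0.0, 0.696, 0.718, 0.001]
wrist_force: [0.4, -0.3, 0.2]
grip_width: 0.4
grip_force: 0.0
```

```bash
python3 -c "
from h import *
import cv2
a=cv2.resize(camera('top')[70:270,90:380],None,fx=1.5,fy=1.5,interpolation=2);b=cv2.resize(camera('side')[180:380,50:280],None,fx=1.5,fy=1.5,interpolation=2)
h=min(len(a),len(b));cv2.imwrite('pics/end.png',np.hstack([a[:h],b[:h]])[:,:,::-1])
to()"
```

```text
t 7.5667 pos [486.352 296.278 241.749] F [-0.107  0.075 -0.135] w 36.73615365368764 0.0 yaw tool y 1.6308069281876851 q [ 0.335  0.126  1.579 -0.001  1.436  0.307]
```

View pics/end.png

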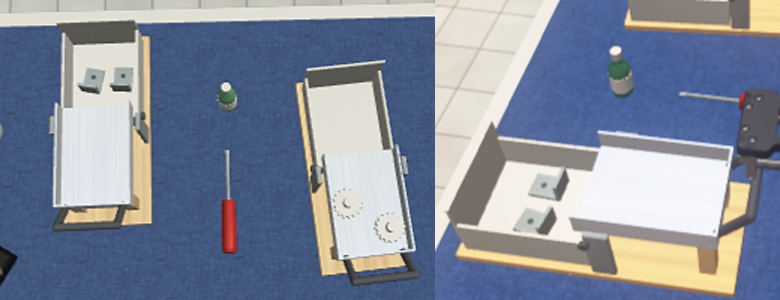

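The left tray lies flat and empty. Both brackets are in its tub at crop (91,78) and (122,77), and the gear tray on the right is untouched. The gripper is clear, so I'm handing it in.

```bash
python3 -c "
from rig import *
print(sign_off())"
```

```text
the job is handed in; nothing more can be done
None
```

The job is handed in: both brackets are in the white tub, their tray lies flat and released, the gear tray was left alone, and the run took about 7.6 s of the 34 s allowed.

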